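# Find the tube carrier with slick feet by dragging

### The arm

A 6-joint arm with a two-finger parallel gripper is mounted at the origin on the work surface. World frame = base frame: x ahead of the robot, y to its left, z up, the work surface at z = 0. Lengths are in mm, angles in degrees, forces in N, time in s.
With the tool pointing down it reaches from about 300 to 875 mm from the base axis. Payload 6.4 kg.
Tool frame: the origin (TCP) lies at the very end of the fingers, on their centre line; the grasp point (between the pads) lies 19 mm behind it; z points along the fingers, y is the direction in which the jaws open and shut (so a half turn about z gives the same grasp; the last joint's range is limited). The gripper opens to 85 mm and grips with 20 to 120 N. Pads are 22 mm wide; open, the fingers measure 114 mm over their backs; the gripper's body (76 mm by 85 mm) begins 54 mm behind the grasp point. The pads swing forward as they close: fully open they stand 13 mm farther back than shut.
Start: joints at [53.039, 10.359, 92.074, -0, 77.567, -11.82], TCP at [244.281, 520.545, 194.588] pointing down, gripper open.
Joint ranges: [-171.53, 171.53], [-51.25, 118.39], [17.06, 147.69], [-65.23, 245.23], [0, 150.52], [-178.68, 178.68]. Speed limits (degrees/s): [147.25, 147.25, 172.46, 180, 180, 180].

### API

Orientations are given as a 3x3 rotation matrix whose columns are the frame's x, y, z axes.
In Python, from workcell import read_state, viewer, arm gives the robot as it stands.
- The arm moves only by the tool send_rows, never from a script. Its argument "motion" is a list of rows, each a list of 3 entries, a list of its own where there are three numbers: the shift along the tool's x, y, z in m, then the turn about the tool's z in degrees, then the opening, from -1 (shut) to 1 (fully open). A call has 1 to 8 rows; each row is the pose to reach, as a shift and turn from the pose commanded when the call began, along the tool's axes at that moment; what a row does not reach only later rows make up. A row lasts 1/8 s, in which the tool goes at most 62.5 mm and 10.7 degrees, less where a joint would pass 70% of its speed; a pose out of reach is approached as far as the arm can. A call with a gripper value outside its range is refused whole. The fingers move at their own pace and stop on an object; "newtons" is the grip in N (left out, the last holds). Time passes only in rows, so rows that repeat a pose let the fingers close. It gives the time, the measured TCP pose, the force and the opening at its end, in the units of the state.
- read_state(): the state, without advancing time (a new reading comes with each control period).
- viewer.camera(name): name is "scene" or "top" or "wrist"; returns a dict with "color" (480x640x3 uint8, red, green, blue), "depth" (480x640 float32, mm along the optical axis (not along the pixel's ray), 0 where there is no reading), "fx", "fy", "cx", "cy" (pixels), "R" (3x3) and "t" (3): a world point X has camera coordinates R X + t. Camera axes: x right, y down, z forward; pixel columns grow to the right and rows downward; lengths in mm; the calibration is good to about 2 mm. A picture is of the moment at which its call begins.
- arm.job_done(): hands the job in, once; it reports no verdict.
Trained networks look in a picture, given as the dict that the camera call returned (one of the last four; its "shot" number tells which), for a name from the list of things; names that differ only in an ending like _2 or _b are one class to them, and where a whole thing is asked for, a point or a joint stands for the part that bears it (a point fixed in the world has none). Each returns a list of dicts, best first, with "confidence" (0 to 1); they miss things now and then, are a little off and sometimes report something else, mostly with a low value. They report only what shows in the picture. A call takes as long as a camera call. They do not tell look-alikes from the thing itself.
- viewer.cut_out(picture, thing): "pixels" (480x640 bool, what is visible of it) and "box" ([centre column, centre row, width, height] in pixels, round what is visible of it).
The state is a dict: "time": time; "joint_pos": joint angles; "qvel": joint speeds; "tau": joint torques, N m; "eef_pos": TCP position; "orientation": TCP orientation; "force": force on the tool from outside, world axes, zero at the start; "torque": the same for the moment, N m; "opening": opening from 0.0 (shut) to 1.0 (fully open).
Only numpy, scipy, OpenCV 4.12 (cv2) and the standard library are available. Lean on these libraries where they do the work, as an engineer would, in place of code of your own. Each camera call takes 0.05 s, during which the arm holds its last target.

### The job

The feet of one of the two small plywood tube carriers have gone slick, the other's still grip. Before lifting either, drag each of them about 8 cm along the bench to feel which one slides easily and which one holds; then set the one that grips on the middle of the sloping draining board, all four feet flat on it, and let go so that it stays put there. Leave the slick one standing on the bench, and leave the dropper bottle between them where it is.

Things in the scene. Friction and masses are not known exactly. Their poses are not given: they have to be found in the camera images.
- carrier_k: one of two look-alike tube carriers: plywood block 110 (x) x 80 (y) mm, top at z = 30 mm, on four black feet 8 mm high; from its middle rises a handle tab 16 (x) x 44 (y) mm, z = 30 to 78 mm, to grip or push from above. Four empty sockets on top. About 0.8 kg. Origin: middle, at the underside of the feet; x = long side, at the start within 18 deg of world x.
- carrier_m: the other carrier, same shape, size, origin and axes. Which of the two is slick is not told: the slick one drags along the bench with about 1.2 to 2 N, the good one with about 4 to 6.5 N. At the start each has 12 cm of clear bench on its robot side (-x).
- drain_board: sloping steel draining board, fixed, left or right of the carriers, 200 (x) x 160 (y) mm, no rim. Origin on the bench below its middle, z up (level). Its flat top is 40 mm above the origin at the middle and tilts 20 deg: it falls towards its own -y edge (z = 40 mm + 0.364 y). A carrier with its x along the board's x stands fully on it. The good carrier stays on it, the slick one slides off.
- dropper_bottle: small yellow squeeze bottle with white collar and red tip, 48 mm wide, 92 mm high, standing loose between the carriers. Origin: middle of its underside.
There are look-alikes about, which are no part of the job. What is shaped like the carrier_k but pink is not meant.

How it is judged:
By the outcome, as a careful person would: the job done as asked, in the order asked, and still so for the second after the job is handed in, with the robot touching nothing.
It also fails if it takes over 67 s, if anything falls off the work surface, if the arm or the gripper's body presses on something with over 40 N, if the wrist force passes 120 N, or if a joint passes its speed limit or range.

## Working session

There is one attempt and no reset: what is moved stays moved. The work goes in short steps, Python scripts to look and compute and a tool call to move; the robot and the scene stay as the last step left them, time stands still between calls to the robot, and variables do not carry over. Pictures are saved under pics/ and viewed, and the job is handed in when it is done.

Besides the shell and the picture viewer there is one more tool, called after "Request:" by a JSON object that holds its "op" and its "data", one argument or row to a line. send_rows: Moves the arm, as the interface text tells. Its arguments: {"type":"object","properties":{"motion":{"type":"array"},"newtons":{"type":"number"}},"required":["motion"]}

```bash
mkdir -p pics; ls
python3 - <<'E'
from workcell import read_state, viewer, arm
import cv2,numpy as np
s=read_state();print(s)
for n in ("scene","top"):
    p=viewer.camera(n); cv2.imwrite(f"pics/{n}0.png",p["color"][:,:,::-1])
    np.savez(f"{n}0.npz",**{k:p[k] for k in("color","depth","fx","fy","cx","cy","R","t")})
    for th in ("carrier_k","carrier_m","drain_board","dropper_bottle"):
        for r in viewer.cut_out(p,th): print(n,th,r["confidence"],r["box"])
E
```

```text
pics
{'time': 0.0, 'joint_pos': array([ 5.30406586e+01,  1.04013877e+01,  9.21310777e+01, -1.80335137e-04,
        7.75665035e+01, -1.18186200e+01]), 'qvel': array([-0.11651052,  0.02260705, -0.09430008, -0.08864222,  0.00036457,
        0.02222848]), 'tau': array([-4.68152975e-04, -4.44886386e+01, -3.51330364e+01, -3.92979773e-04,
        9.20268969e-03, -1.34580586e-05]), 'eef_pos': array([243.88576799, 520.04958874, 193.69404026]), 'orientation': array([[-9.05267189e-01,  4.24841433e-01, -1.03609987e-03],
       [ 4.24842551e-01,  9.05266202e-01, -1.38209500e-03],
       [ 3.50774976e-04, -1.69134456e-03, -9.99998508e-01]]), 'force': array([-0.07997735, -0.80569265,  0.05966352]), 'torque': array([0.01511397, 0.02307406, 0.02855197]), 'opening': 1.0001915189372317}
scene carrier_k 0.88 [340.5, 197.1, 43.3, 38.1]
scene carrier_k 0.79 [403.2, 260.1, 40.6, 45.5]
scene carrier_k 0.74 [275.7, 228.5, 49.6, 40.8]
scene carrier_k 0.69 [300.9, 293.2, 57.9, 52.1]
scene carrier_m 0.88 [340.5, 197.1, 43.3, 38.1]
scene carrier_m 0.79 [403.2, 260.1, 40.6, 45.5]
scene carrier_m 0.74 [275.7, 228.5, 49.6, 40.8]
scene carrier_m 0.69 [300.9, 293.2, 57.9, 52.1]
scene drain_board 0.67 [405.6, 365.9, 150.1, 95.9]
scene dropper_bottle 0.83 [289.9, 251.3, 19.6, 38.6]
top carrier_k 0.94 [247.6, 168.6, 57.1, 64.9]
top carrier_k 0.89 [381.6, 207.3, 49.5, 63.0]
top carrier_k 0.89 [232.9, 302.8, 74.1, 72.5]
top carrier_k 0.76 [417.1, 327.8, 69.3, 76.2]
top carrier_m 0.94 [247.6, 168.6, 57.1, 64.9]
top carrier_m 0.89 [381.6, 207.3, 49.5, 63.0]
top carrier_m 0.89 [232.9, 302.8, 74.1, 72.5]
top carrier_m 0.76 [417.1, 327.8, 69.3, 76.2]
top drain_board 0.91 [111.8, 198.2, 122.1, 123.6]
top dropper_bottle 0.65 [311.6, 189.6, 19.3, 30.1]
```

View pics/scene0.png

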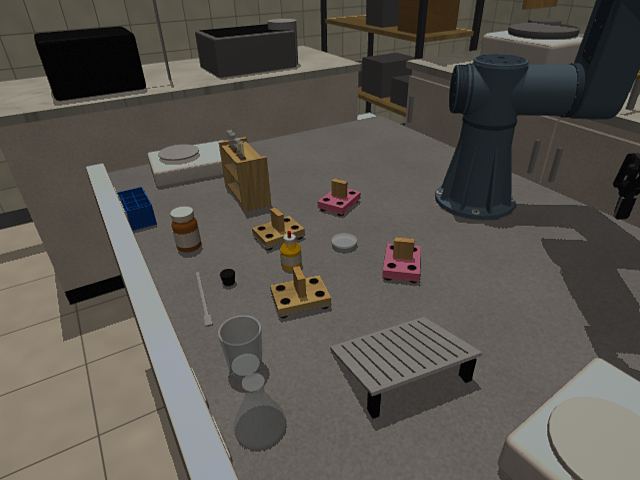

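View pics/top0.png

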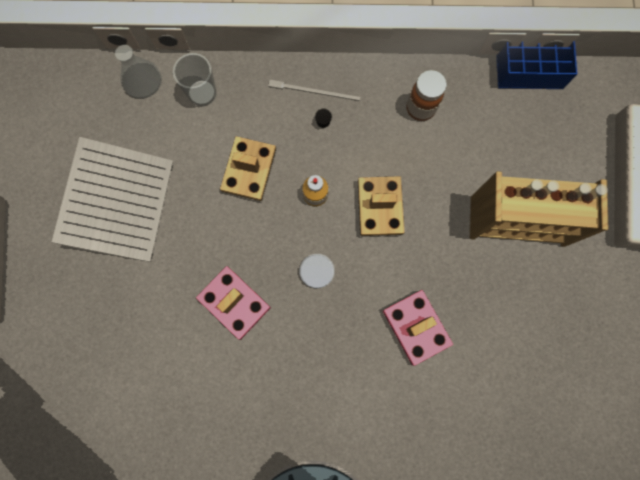

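In both images, the wanted plywood carriers are A at top (248,168) / scene (301,293) and B at top (381,207) / scene (276,229). The possible mix-ups are the pink carriers at top (233,303) and (417,328), which I exclude. The bottle is at top (316,190), the board at top (112,198), and the white disc at (317,270) isn't part of the job.

```bash
cat > h.py <<'E'
import numpy as np,cv2
from workcell import read_state, viewer, arm
def pts(p,mask=None):
    d=p["depth"].astype(float); v,u=np.indices(d.shape)
    m=(d>0) if mask is None else (mask&(d>0))
    d=d[m];X=np.stack([(u[m]-p["cx"])/p["fx"]*d,(v[m]-p["cy"])/p["fy"]*d,d],1)
    return (X-np.asarray(p["t"]))@np.asarray(p["R"])
def rect(P):
    r=cv2.minAreaRect(P[:,:2].astype(np.float32)); b=cv2.boxPoints(r)
    e=[b[1]-b[0],b[2]-b[1]];e=max(e,key=np.linalg.norm)
    a=np.degrees(np.arctan2(e[1],e[0]));a=(a+90)%180-90
    return np.round(r[0],1),np.round(r[1],1),round(a,1)
E
python3 - <<'E'
from h import *
p=viewer.camera("top"); print(p["fx"],p["t"])
img=p["color"]
for th in ("carrier_k","drain_board","dropper_bottle"):
    for r in viewer.cut_out(p,th):
        P=pts(p,r["pixels"]); z=P[:,2]
        print(th,np.round(r["box"]), r["confidence"],"z%",np.percentile(z,[1,25,50,75,99]).round(1))
        if th=="carrier_k":
            T=P[(z>22)&(z<36)]; print(" top",rect(T),np.median(T[:,2])); H=P[z>60]; print(" tab",len(H),H.mean(0).round(1),rect(H))
        else: print(rect(P),P.mean(0).round(1))
        if th=="drain_board":
            A=np.c_[P[:,:2],np.ones(len(P))];c=np.linalg.lstsq(A,z,rcond=None)[0];print("plane",c,np.degrees(np.arctan(np.hypot(*c[:2]))),np.degrees(np.arctan2(c[1],c[0])))
# other tall things
P=pts(p)
cv2.imwrite("pics/crop.png",cv2.resize(img[120:260,200:440],None,fx=3,fy=3,interpolation=2)[:,:,::-1])
E
```

```text
527.3319917770311 [ -1.24711266 499.71856774 896.03638392]
carrier_k [417. 327.  69.  76.] 0.87 z% [ 1.  28.6 30.  31.6 79.7]
 top (array([ 350.1, -180.4]), array([110.1,  81.6]), np.float32(28.7)) 29.795278878351397
 tab 270 [ 349.5 -178.6   76.8] (array([ 349.8, -179.6]), array([15.9, 44.2]), np.float32(-61.3))
carrier_k [232. 303.  79.  73.] 0.85 z% [22.7 29.  30.2 31.7 79.7]
 top (array([387.2, 151.3]), array([110.5,  80.1]), np.float32(48.2)) 29.972728237496423
 tab 283 [386.6 150.4  76.3] (array([387.3, 151. ]), array([16.3, 43.8]), np.float32(-42.9))
carrier_k [381. 206.  52.  57.] 0.63 z% [ 0.4 28.7 30.2 31.9 79.1]
 top (array([ 572.7, -115.4]), array([110.9,  80.5]), np.float32(2.5)) 29.942462738956976
 tab 278 [ 570.7 -115.1   75.5] (array([ 572.5, -115.3]), array([17.3, 44. ]), np.float32(-86.0))
carrier_k [248. 168.  59.  70.] 0.59 z% [-0.3 28.7 30.3 32.1 80.1]
 top (array([641.5, 135.6]), array([ 81.2, 111.6]), np.float32(-12.8)) 30.098109839511718
 tab 277 [639.4 134.5  75.4] (array([641.1, 135. ]), array([44.5, 17.3]), np.float32(78.2))
drain_board [112. 198. 120. 121.] 0.69 z% [ 1.2 25.8 40.8 55.4 69.3]
(array([584.9, 394.9]), array([201.2, 222.6]), np.float32(-8.2)) [570.1 379.3  40.3]
plane [ 3.93416589e-02  3.42709948e-01 -1.12067064e+02] 19.032421369151425 83.451351567421
dropper_bottle [313. 189.  24.  27.] 0.68 z% [ 6.8 46.6 55.8 76.  92.6]
(array([595.8,   6.9]), array([43.9, 46. ]), np.float32(-80.9)) [589.4   6.3  56. ]
```

View pics/crop.png

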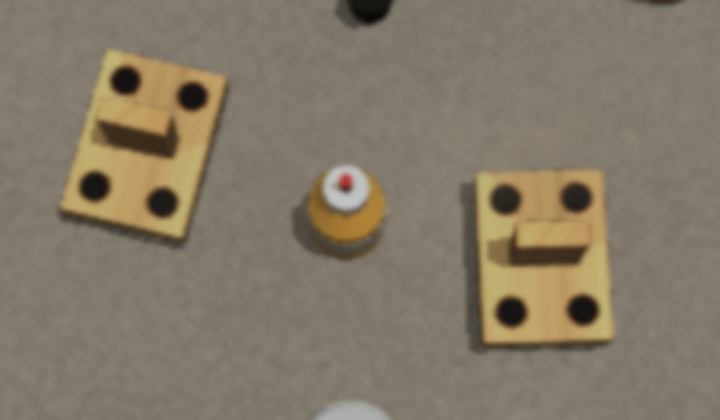

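The crop confirms A and B are the two plywood carriers, standing either side of the yellow bottle. Next I'll refine the board pose and work out the first reach.

```bash
cat >> h.py <<'E'
def go(x,y,z,jaw=None):
    """tool-frame shift (m) and turn (deg) to TCP target (mm), jaw axis (tool y) world angle"""
    s=read_state();R=s["orientation"];d=np.array([x,y,z])-s["eef_pos"]
    a=np.degrees(np.arctan2(R[1,1],R[0,1])); t=0
    if jaw is not None:
        t=-((jaw-a+90)%180-90)
    print("at",s["eef_pos"].round(1),"jaw",round(a,1),"j6",round(s["joint_pos"][5],1),"shift mm",(R.T@d).round(1),"turn",round(t,1))
E
python3 - <<'E'
from h import *
p=viewer.camera("top")
r=viewer.cut_out(p,"drain_board")[0]
m=cv2.dilate(r["pixels"].astype(np.uint8),np.ones((7,7)))>0
P=pts(p,m)
g=P[P[:,2]>8]
for _ in range(8):
    A=np.c_[g[:,:2],np.ones(len(g))];c=np.linalg.lstsq(A,g[:,2],rcond=None)[0]
    e=np.abs(P[:,2]-(P[:,:2]@c[:2]+c[2])); g=P[e<3]
print(len(g),"slope",np.degrees(np.arctan(np.hypot(*c[:2]))),"updir",np.degrees(np.arctan2(c[1],c[0])))
print(rect(g), "z there",np.dot(rect(g)[0],c[:2])+c[2], c)
go(641.2,135.3,140,-12.5)
E
```

```text
9154 slope 19.935910687609255 updir 81.94749121982504
(array([571.4, 377.3]), array([161.3, 200.8]), np.float32(-8.2)) z there 40.30537964635283 [ 5.08077845e-02  3.59127776e-01 -1.24225098e+02]
at [244.3 520.5 194.6] jaw 64.9 j6 -11.8 shift mm [-522.9 -180.1   54.6] turn 77.4
```

Request:
{"op": "send_rows", "data": {
  "motion": [
    [[-0.058,-0.02,0.006],9.7,1],
    [[-0.116,-0.04,0.012],19.4,1],
    [[-0.174,-0.06,0.018],29,1],
    [[-0.232,-0.08,0.024],38.7,1],
    [[-0.29,-0.1,0.03],48.4,1],
    [[-0.348,-0.12,0.036],58,1],
    [[-0.406,-0.14,0.042],67.7,1],
    [[-0.464,-0.16,0.048],77.4,1]
  ],
  "newtons": 40
}}

```text
time: 1.8
eef_pos: [597.8, 177.0, 146.6]
orientation: [[0.223, 0.975, 0.0], [0.975, -0.223, 0.0], [0.0, 0.0, -1.0]]
force: [0.9, 0.7, 0.9]
opening: 1.001
```

```bash
python3 -c "
from h import *
go(641.2,135.3,140,-12.5)"
```

```text
at [597.8 177.  146.6] jaw -12.9 j6 18.5 shift mm [-31.   51.6   6.6] turn -0.4
```

Request:
{"op": "send_rows", "data": {
  "motion": [
    [[-0.016,0.026,0.006],-0.2,1],
    [[-0.031,0.0515,0.01],-0.4,1],
    [[-0.031,0.0515,0.01],-0.4,1],
    [[-0.031,0.0515,0.04],-0.4,1],
    [[-0.031,0.0515,0.07],-0.4,1],
    [[-0.031,0.0515,0.09],-0.4,1],
    [[-0.031,0.0515,0.1],-0.4,1],
    [[-0.031,0.0515,0.1],-0.4,1]
  ]
}}

```text
time: 2.8
eef_pos: [639.6, 137.4, 46.3]
orientation: [[0.21, 0.978, -0.001], [0.978, -0.21, 0.0], [-0.0, -0.001, -1.0]]
force: [-0.0, 0.8, 0.1]
opening: 0.998
```

```bash
python3 -c "
from h import *
go(641.2,135.3,41,-12.5)
p=viewer.camera('wrist');cv2.imwrite('pics/w1.png',p['color'][:,:,::-1])"
```

```text
at [639.6 137.4  46.3] jaw -12.1 j6 13.9 shift mm [-1.7  2.   5.3] turn 0.4
```

View pics/w1.png

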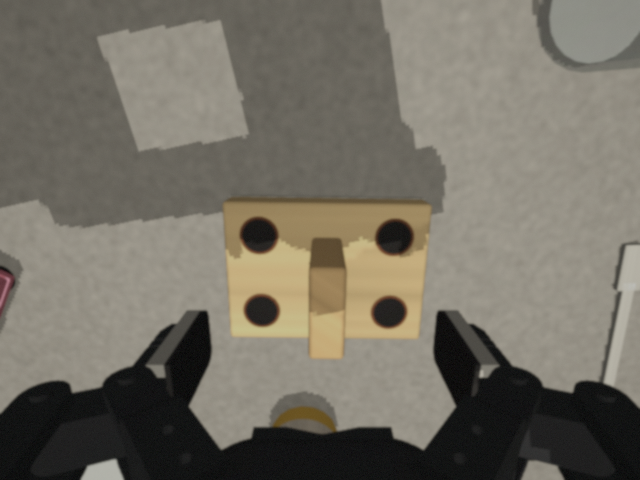

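The wrist view shows tab A at (327,300), centred between the open fingers at columns 200 and 440. Closing on it.

Request:
{"op": "send_rows", "data": {
  "motion": [
    [[-0.002,0.002,0.005],0.4,1],
    [[-0.002,0.002,0.005],0.4,-1],
    [[-0.002,0.002,0.005],0.4,-1],
    [[-0.002,0.002,0.005],0.4,-1],
    [[-0.002,0.002,0.005],0.4,-1],
    [[-0.002,0.002,0.005],0.4,-1],
    [[-0.002,0.002,0.005],0.4,-1],
    [[-0.002,0.002,0.005],0.4,-1]
  ],
  "newtons": 40
}}

```text
time: 3.85
eef_pos: [641.4, 134.8, 41.6]
orientation: [[0.217, 0.976, -0.0], [0.976, -0.217, -0.0], [-0.0, -0.0, -1.0]]
force: [0.0, -0.4, -0.1]
opening: -0.006
```

Opening reads 0, so it isn't holding a 16 mm tab. I'll look.

```bash
python3 -c "
from h import *
print(read_state()['opening'],read_state()['force'])
p=viewer.camera('wrist');cv2.imwrite('pics/w2.png',p['color'][:,:,::-1])
p=viewer.camera('scene');cv2.imwrite('pics/s2.png',cv2.resize(p['color'][170:350,200:460],None,fx=3,fy=3)[:,:,::-1])"
```

```text
-0.005942580584044744 [ 0.01987114 -0.42032753 -0.11185432]
```

View pics/w2.png

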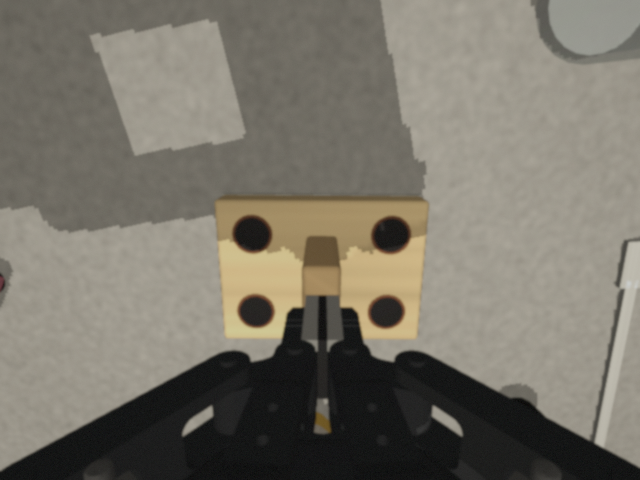

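View pics/s2.png

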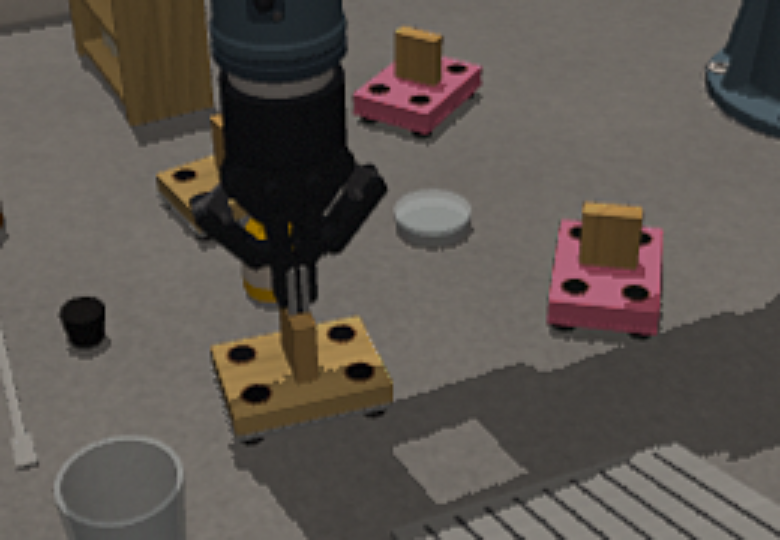

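The fingers have closed beside or above the tab instead of around it. I'll measure how far off they are.

```bash
python3 -c "
from h import *
s=read_state();print(s['eef_pos'],s['joint_pos'])
p=viewer.camera('wrist')
v,u=np.indices((480,640))
for r in viewer.cut_out(p,'carrier_k')[:1]:
    P=pts(p,r['pixels']);z=P[:,2];print(np.percentile(z,[1,50,99]).round(1));T=P[(z>25)&(z<34)];print(rect(T));H=P[(z>50)];print(len(H),H.min(0).round(1),H.max(0).round(1))
for a in ((295,315,309,316),(320,350,309,316),(320,350,296,302),(345,380,312,316)):
    m=(v>=a[0])&(v<a[1])&(u>=a[2])&(u<a[3]); P=pts(p,m); print(a,len(P),np.median(P,0).round(1) if len(P) else '', p['depth'][m].mean())
p=viewer.camera('scene')
P=pts(p); n=np.hypot(P[:,0]-640,P[:,1]-125)
print(np.median(P[(n<60)&(P[:,2]>25)&(P[:,2]<34)],0))
q=P[(n<70)&(P[:,2]>38)&(P[:,2]<130)]
img=p['color']
d=p['depth']>0
c=img[d][(n<70)&(P[:,2]>38)&(P[:,2]<130)]
dark=c.max(1)<50
print('dark',dark.sum(),q[dark].min(0).round(1)); k=q[dark]; 
for lo in range(35,130,10):
  kk=k[(k[:,2]>=lo)&(k[:,2]<lo+10)]
  if len(kk): print(lo,len(kk),kk.mean(0).round(1),kk.min(0).round(1),kk.max(0).round(1))
k=q[~dark&(c[:,0]>c[:,2]+30)]; print('wood',len(k),k.min(0),k.max(0))
"
```

```text
[641.41960947 134.74229965  41.57945452] [ 1.50943325e+00  2.95722823e+01  8.57495380e+01 -7.68995816e-05
  6.46802408e+01  1.40506905e+01]
[-1.1  6.7 10.5]
(array([0., 0.]), array([0., 0.]), np.float32(0.0))Traceback (most recent call last):
  File "<string>", line 7, in <module>
    P=pts(p,r['pixels']);z=P[:,2];print(np.percentile(z,[1,50,99]).round(1));T=P[(z>25)&(z<34)];print(rect(T));H=P[(z>50)];print(len(H),H.min(0).round(1),H.max(0).round(1))
                                                                                                                                        ~~~~~^^^
    return umr_minimum(a, axis, None, out, keepdims, initial, where)
ValueError: zero-size array to reduction operation minimum which has no identity
```

```bash
python3 -c "
from h import *
s=read_state()
p=viewer.camera('wrist'); print('campos',(-np.asarray(p['R']).T@np.asarray(p['t'])).round(1), np.asarray(p['R']).round(3).tolist())
v,u=np.indices((480,640))
for r in viewer.cut_out(p,'carrier_k'): print(r['confidence'],r['box'])
for n,a in dict(bench=(60,120,420,480),carr=(250,280,270,295),carr2=(300,330,270,280),tab=(270,290,310,335),f=(330,360,295,303),f2=(310,335,308,314)).items():
    m=(v>=a[0])&(v<a[1])&(u>=a[2])&(u<a[3]); P=pts(p,m); print(n,len(P),np.median(P,0).round(1) if len(P) else '', np.median(p['depth'][m]))
p=viewer.camera('scene')
P=pts(p); d=p['depth']>0; c=p['color'][d].astype(int)
n=np.hypot(P[:,0]-640,P[:,1]-125)
sel=(n<70)&(P[:,2]>20); dark=c.max(1)<60
for lo in range(20,150,10):
  for nm,mm in (('dark',dark),('wood',c[:,0]>c[:,2]+40)):
    kk=P[sel&mm&(P[:,2]>=lo)&(P[:,2]<lo+10)]
    if len(kk): print(nm,lo,len(kk),kk.mean(0).round(1),kk.min(0).round(1),kk.max(0).round(1))
"
```

```text
campos [658.  206.5 220.4] [[0.976, -0.218, 0.001], [-0.209, -0.934, 0.291], [-0.063, -0.284, -0.957]]
0.67 [319.8, 266.6, 221.6, 145.5]
0.57 [3.3, 281.8, 2.5, 12.3]
0.4 [324.1, 420.9, 22.1, 19.1]
bench 3586 [ 7.295e+02  2.109e+02 -6.000e-01] 205.63246
carr 749 [622.2 143.3  29.4] 202.9205
carr2 299 [610.8 115.7  29.5] 211.44269
tab 496 [645.3 149.4  77.4] 153.71307
f 239 [637.7 147.4 122.3] 111.38936
f2 150 [640.5 145.8 104.5] 129.16093
dark 20 76 [650.8 135.3  28.5] [592.   97.1  20.6] [701.9 174.1  30. ]
wood 20 753 [646.4 145.9  28.1] [580.4  86.8  20. ] [700.5 185.6  30. ]
dark 30 103 [643.3 140.4  31. ] [593.4  98.1  30. ] [691.2 175.8  33.7]
wood 30 350 [644.  143.5  31. ] [580.   93.5  30. ] [699.3 184.4  39.8]
dark 40 6 [650.1 141.5  44.6] [648.3 132.9  42.4] [651.6 147.9  47. ]
wood 40 33 [645.9 155.9  45.1] [638.4 115.4  40. ] [652.8 160.4  49.9]
dark 50 2 [649.8 139.6  57.8] [646.4 126.2  56.3] [653.3 153.   59.4]
wood 50 29 [645.8 157.6  55.5] [639.1 154.6  50.1] [652.8 160.5  60. ]
dark 60 2 [645.9 124.1  66.3] [644.9 120.2  65.4] [646.8 128.   67.2]
wood 60 30 [644.9 157.6  65. ] [637.6 154.5  60.1] [652.9 160.3  70. ]
dark 70 4 [649.9 140.4  73.5] [647.6 130.9  70.7] [652.6 153.4  75.2]
wood 70 60 [645.3 152.2  76.2] [636.6 131.4  70.2] [651.9 160.8  79.5]
dark 80 20 [644.2 144.   86.5] [630.5 131.   81. ] [653.8 149.2  89.9]
wood 80 1 [640.9 148.9  81.6] [640.9 148.9  81.6] [640.9 148.9  81.6]
dark 90 44 [644.4 143.9  94.9] [628.9 129.8  90.3] [656.8 149.5  99.7]
dark 100 50 [644.4 143.3 105.1] [629.4 128.5 100.4] [655.7 150.  109.9]
dark 110 39 [644.2 144.5 115.6] [626.  129.9 110.5] [656.9 151.5 120. ]
dark 120 127 [642.7 145.1 126. ] [610.5 128.1 120.2] [673.8 156.1 130. ]
dark 130 209 [641.  142.7 134.8] [603.5 119.7 130.1] [683.8 158.4 140. ]
wood 130 3 [654.4 125.9 135.1] [653.2 122.9 130.6] [655.6 128.7 137.6]
dark 140 172 [640.9 146.  145.4] [596.8 119.4 140.1] [691.1 159.2 150. ]
```

```bash
python3 -c "
from h import *
p=viewer.camera('scene');
d=p['depth'];
cv2.imwrite('pics/s3.png',cv2.resize(p['color'][180:330,250:370],None,fx=5,fy=4,interpolation=2)[:,:,::-1])
E=read_state()['eef_pos'];R=np.asarray(p['R'])
def pr(X):
    c=R@X+p['t'];return (c[0]/c[2]*p['fx']+p['cx'],c[1]/c[2]*p['fy']+p['cy'],c[2])
for dz in (0,19,40,73): 
    q=pr(E+[0,0,dz]);print(dz,np.round(q,1),d[int(q[1]),int(q[0])],'crop',(q[0]-250)*5,(q[1]-180)*4)
w=viewer.camera('wrist'); R=np.asarray(w['R']); 
c=R@E+w['t'];print('tcp in wrist',c[0]/c[2]*w['fx']+w['cx'],c[1]/c[2]*w['fy']+w['cy'],c[2])
print(w['depth'][290:480:10,312].round(0))
"
```

```text
0 [298.5 286.1 905.2] 876.3481 crop 242.38699160994855 424.40707606148567
19 [298.  278.8 894.7] 869.1454 crop 240.0462452221464 395.01443773373194
40 [297.5 270.4 883.1] 865.84326 crop 237.3942117235609 361.71298232480103
73 [296.6 256.9 864.8] 845.8692 crop 233.08263022249207 307.572663517974
tcp in wrist 320.776492953344 280.45492076017564 192.4322000368536
[156. 147. 138. 130. 125. 119. 111. 106. 105. 111. 112. 112. 114. 112.
 110.  80.  78.  76.  73.]
```

View pics/s3.png

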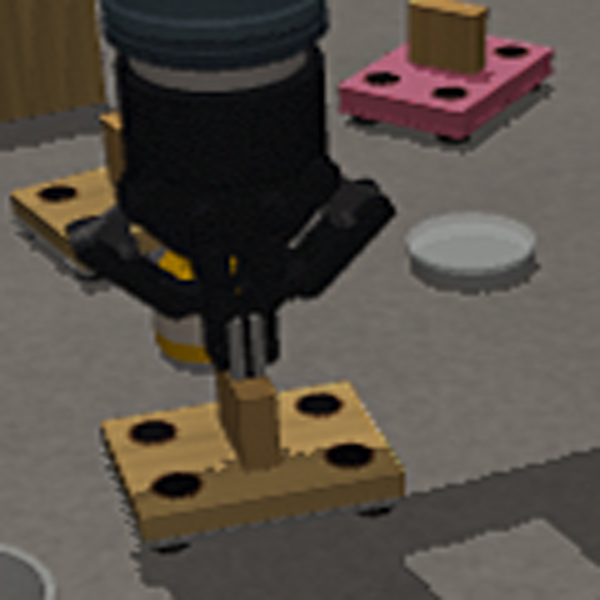

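The picture shows the closed tips at true z of about 80, just over the tab top, while the reported TCP z is 41.6. The real finger ends therefore sit about 39 mm behind the reported TCP; scene depth and image agree on this. I'll open, descend about 40 mm more and grip again.

Request:
{"op": "send_rows", "data": {
  "motion": [
    [[0,0,-0.004],0,1],
    [[0,0,-0.004],0,1],
    [[0,0,-0.004],0,1],
    [[0,0,-0.004],0,1],
    [[0,0,0],0,1],
    [[0,0,0.015],0,1],
    [[0,0,0.025],0,1],
    [[0,0,0.025],0,1]
  ]
}}

```text
time: 5.3
eef_pos: [640.0, 134.7, 14.6]
orientation: [[0.217, 0.976, -0.003], [0.976, -0.217, -0.0], [-0.001, -0.003, -1.0]]
force: [-0.0, 0.2, -0.2]
opening: 1.005
```

```bash
python3 -c "
from h import *
p=viewer.camera('scene');
cv2.imwrite('pics/s4.png',cv2.resize(p['color'][180:330,250:370],None,fx=5,fy=4,interpolation=2)[:,:,::-1])
go(641.2,135.3,2,-12.5);s=read_state();print(s['opening'],s['force'])
"
```

```text
at [640.7 134.7  15.5] jaw -12.5 j6 14.1 shift mm [ 0.7  0.4 13.5] turn -0.0
0.9992285611386252 [0.61439008 1.33537099 0.18858673]
```

View pics/s4.png

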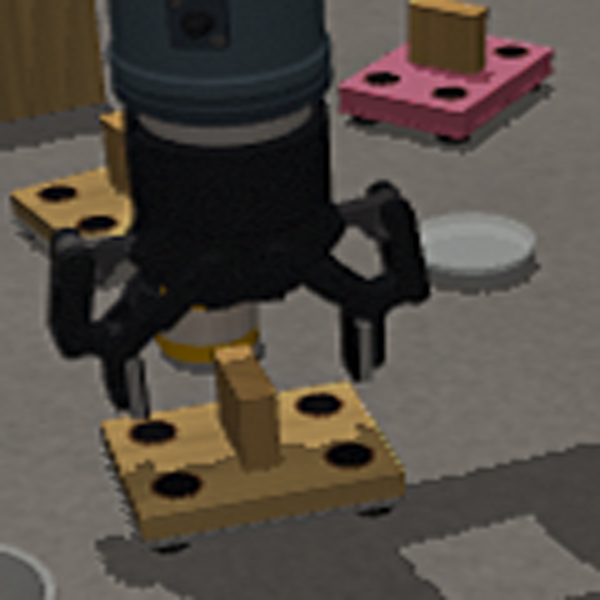

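Tab A stands between the open fingers at crop (245,410). Going down 13 mm and closing.

Request:
{"op": "send_rows", "data": {
  "motion": [
    [[0.0,0,0.007],0,1],
    [[0.0,0,0.013],0,1],
    [[0.0,0,0.013],0,-1],
    [[0.0,0,0.013],0,-1],
    [[0.0,0,0.013],0,-1],
    [[0.0,0,0.013],0,-1],
    [[0.0,0,0.013],0,-1],
    [[0.0,0,0.013],0,-1]
  ]
}}

```text
time: 6.35
eef_pos: [641.6, 134.8, 4.0]
orientation: [[0.217, 0.976, 0.0], [0.976, -0.217, 0.0], [0.0, 0.0, -1.0]]
force: [-1.2, -0.9, 2.5]
opening: 0.182
```

Opening 0.182 is about 15.5 mm, so A's tab is held. Now dragging towards the robot.

Request:
{"op": "send_rows", "data": {
  "motion": [
    [[0,-0.005,0],0,-1],
    [[0,-0.01,0],0,-1],
    [[0,-0.015,0],0,-1],
    [[0,-0.02,0],0,-1],
    [[0,-0.025,0],0,-1],
    [[0,-0.03,0],0,-1],
    [[0,-0.035,0],0,-1],
    [[0,-0.04,0],0,-1]
  ]
}}

```text
time: 7.35
eef_pos: [602.5, 143.5, 3.9]
orientation: [[0.217, 0.976, 0.001], [0.976, -0.217, 0.0], [0.0, 0.001, -1.0]]
force: [2.5, -0.6, 4.3]
opening: 0.183
```

Request:
{"op": "send_rows", "data": {
  "motion": [
    [[0,-0.005,0],0,-1],
    [[0,-0.01,0],0,-1],
    [[0,-0.015,0],0,-1],
    [[0,-0.02,0],0,-1]
  ]
}}

```text
time: 7.85
eef_pos: [583.0, 147.8, 3.9]
orientation: [[0.217, 0.976, 0.001], [0.976, -0.217, 0.0], [0.0, 0.001, -1.0]]
force: [2.3, 0.1, 5.4]
opening: 0.188
```

Request:
{"op": "send_rows", "data": {
  "motion": [
    [[0,-0.005,0],0,-1],
    [[0,-0.01,0],0,-1],
    [[0,-0.015,0],0,-1],
    [[0,-0.021,0],0,-1]
  ]
}}

```text
time: 8.35
eef_pos: [562.5, 152.4, 3.9]
orientation: [[0.217, 0.976, 0.001], [0.976, -0.217, 0.0], [0.0, 0.001, -1.0]]
force: [3.5, -0.5, 5.7]
opening: 0.181
```

Request:
{"op": "send_rows", "data": {
  "motion": [
    [[0,0,0],0,-1],
    [[0,0,0],0,-1]
  ]
}}

```text
time: 8.6
eef_pos: [561.7, 152.6, 3.9]
orientation: [[0.217, 0.976, -0.001], [0.976, -0.217, 0.0], [-0.0, -0.001, -1.0]]
force: [-1.6, 0.6, 8.8]
opening: 0.182
```

About 2.5–3 N with roughly 5 N of downward preload points to A being slick, but I need B to compare. Releasing A and moving over to B.

Request:
{"op": "send_rows", "data": {
  "motion": [
    [[0,0,0],0,1],
    [[0,0,0],0,1],
    [[0,0,0],0,1],
    [[0,0,0],0,1],
    [[0,0,-0.025],0,1],
    [[0,0,-0.06],0,1],
    [[0,0,-0.09],0,1],
    [[0,0,-0.1],0,1]
  ]
}}

```text
time: 9.6
eef_pos: [563.7, 152.5, 105.7]
orientation: [[0.217, 0.976, 0.004], [0.976, -0.217, 0.0], [0.001, 0.003, -1.0]]
force: [-0.3, -0.5, 0.5]
opening: 1.0
```

```bash
python3 -c "
from h import *
go(572.6,-115.3,110,3)
"
```

```text
at [563.7 152.5 105.7] jaw -12.5 j6 16.0 shift mm [-259.4   66.8   -4.3] turn -15.5
```

Request:
{"op": "send_rows", "data": {
  "motion": [
    [[-0.04,0.01,-0.004],-3,1],
    [[-0.09,0.023,-0.004],-6,1],
    [[-0.145,0.037,-0.004],-10,1],
    [[-0.2,0.052,-0.004],-14,1],
    [[-0.245,0.063,-0.004],-15.5,1],
    [[-0.2594,0.0668,-0.004],-15.5,1],
    [[-0.2594,0.0668,0.03],-15.5,1],
    [[-0.2594,0.0668,0.07],-15.5,1]
  ]
}}

```text
time: 10.6
eef_pos: [571.6, -115.0, 32.8]
orientation: [[-0.051, 0.999, 0.001], [0.999, 0.051, -0.0], [-0.0, 0.001, -1.0]]
force: [0.4, -0.1, 0.1]
opening: 0.998
```

```bash
python3 -c "
from h import *
go(572.6,-115.3,4,3)
p=viewer.camera('wrist');cv2.imwrite('pics/w5.png',p['color'][:,:,::-1])
P=pts(p);d=p['depth']>0;c=p['color'][d].astype(int)
H=P[(abs(P[:,2]-77)<4)&(c[:,0]>c[:,2]+40)&(np.hypot(P[:,0]-572,P[:,1]+115)<40)];print(len(H),rect(H))
T=P[(abs(P[:,2]-30)<4)&(np.hypot(P[:,0]-572,P[:,1]+115)<80)];print(len(T),rect(T))
"
```

```text
at [ 571.6 -115.    32.8] jaw 2.9 j6 -26.0 shift mm [-0.3  1.  28.8] turn -0.1
3849 (array([ 571.9, -115.8]), array([16.1, 42. ]), np.float32(-87.1))
26490 (array([ 571.9, -117.3]), array([110.4,  80.7]), np.float32(2.7))
```

View pics/w5.png

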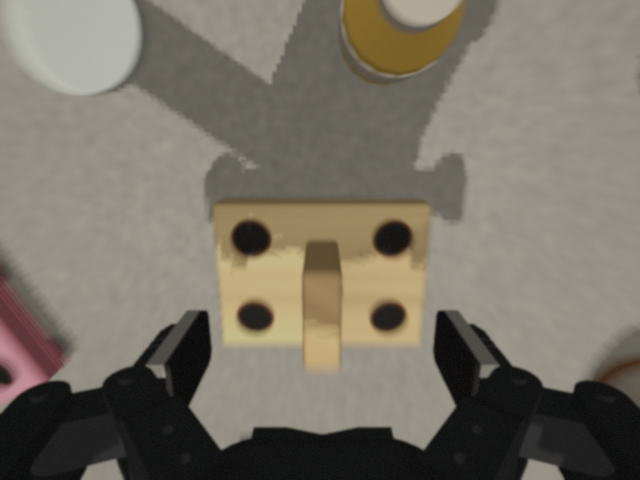

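Tab B at (322,305) is centred between the fingers, and the bottle at (405,40) is clear. Grip with the same settings and the same drag.

Request:
{"op": "send_rows", "data": {
  "motion": [
    [[-0.001,0,0.015],0,1],
    [[-0.001,0,0.026],0,1],
    [[-0.001,0,0.0285],0,-1],
    [[-0.001,0,0.0285],0,-1],
    [[-0.001,0,0.0285],0,-1],
    [[-0.001,0,0.0285],0,-1],
    [[-0.001,0,0.0285],0,-1],
    [[-0.001,0,0.0285],0,-1]
  ]
}}

```text
time: 11.65
eef_pos: [571.8, -116.6, 5.9]
orientation: [[-0.052, 0.999, 0.001], [0.999, 0.052, -0.001], [-0.001, 0.001, -1.0]]
force: [-0.5, 1.0, 5.4]
opening: 0.18
```

Request:
{"op": "send_rows", "data": {
  "motion": [
    [[0,-0.005,0],0,-1],
    [[0,-0.01,0],0,-1],
    [[0,-0.015,0],0,-1],
    [[0,-0.02,0],0,-1],
    [[0,-0.025,0],0,-1],
    [[0,-0.03,0],0,-1],
    [[0,-0.035,0],0,-1],
    [[0,-0.04,0],0,-1]
  ]
}}

```text
time: 12.65
eef_pos: [533.2, -119.0, 6.0]
orientation: [[-0.051, 0.999, 0.004], [0.999, 0.051, -0.001], [-0.001, 0.004, -1.0]]
force: [6.0, 1.6, 2.3]
opening: 0.186
```

Request:
{"op": "send_rows", "data": {
  "motion": [
    [[0,-0.005,0],0,-1],
    [[0,-0.01,0],0,-1],
    [[0,-0.015,0],0,-1],
    [[0,-0.02,0],0,-1]
  ]
}}

```text
time: 13.15
eef_pos: [513.3, -120.1, 6.0]
orientation: [[-0.051, 0.999, 0.004], [0.999, 0.051, -0.001], [-0.001, 0.004, -1.0]]
force: [6.1, 0.9, 0.8]
opening: 0.179
```

Request:
{"op": "send_rows", "data": {
  "motion": [
    [[0,-0.005,0],0,-1],
    [[0,-0.01,0],0,-1],
    [[0,-0.015,0],0,-1],
    [[0,-0.021,0],0,-1]
  ]
}}

```text
time: 13.65
eef_pos: [492.3, -121.2, 6.0]
orientation: [[-0.051, 0.999, 0.004], [0.999, 0.051, -0.001], [-0.002, 0.004, -1.0]]
force: [5.5, 0.5, 1.1]
opening: 0.182
```

Request:
{"op": "send_rows", "data": {
  "motion": [
    [[0,0,0],0,-1],
    [[0,0,0],0,-1]
  ]
}}

```text
time: 13.9
eef_pos: [491.5, -121.2, 5.8]
orientation: [[-0.052, 0.999, 0.002], [0.999, 0.052, -0.001], [-0.001, 0.002, -1.0]]
force: [3.5, -1.1, 6.1]
opening: 0.186
```

B drags at about 6 N with only 1–2 N of preload, against A's 2.5–3.5 N with about 5 N of preload. So B grips and A is slick, and both drags were done before any lift. Now lifting B.

Request:
{"op": "send_rows", "data": {
  "motion": [
    [[0,0,-0.01],0,-1],
    [[0,0,-0.03],0,-1],
    [[0,0,-0.06],0,-1],
    [[0,0,-0.09],0,-1],
    [[0,0,-0.12],0,-1],
    [[0,0,-0.138],0,-1],
    [[0,0,-0.138],0,-1]
  ],
  "newtons": 50
}}

```text
time: 14.78
eef_pos: [489.6, -120.2, 142.9]
orientation: [[-0.052, 0.999, -0.001], [0.999, 0.052, 0.0], [0.0, -0.001, -1.0]]
force: [-0.4, -0.8, -8.6]
opening: 0.18
```

```bash
python3 -c "
from h import *
go(571.1,375.2,140,-8.2); s=read_state();print(s['force'],s['opening'])
"
```

```text
at [ 489.6 -120.2  142.9] jaw 3.0 j6 -30.3 shift mm [490.5 107.1   3. ] turn 11.2
[-0.43884019 -0.79940452 -8.62017102] 0.18024670690512604
```

Carrier held: Fz is −8.6 N, so about 0.8 kg. Carrying it over to the board.

Request:
{"op": "send_rows", "data": {
  "motion": [
    [[0.03,0.006,0],0,-1],
    [[0.075,0.016,0],1,-1],
    [[0.125,0.027,0],3,-1],
    [[0.175,0.038,0],4,-1],
    [[0.225,0.049,0],5,-1],
    [[0.275,0.06,0],6,-1],
    [[0.325,0.071,0],7,-1],
    [[0.375,0.082,0],8,-1]
  ]
}}

```text
time: 15.78
eef_pos: [550.7, 259.2, 139.8]
orientation: [[0.088, 0.996, -0.006], [0.996, -0.088, -0.002], [-0.002, -0.006, -1.0]]
force: [1.0, -0.3, -8.1]
opening: 0.182
```

Request:
{"op": "send_rows", "data": {
  "motion": [
    [[0.04,0.009,0],1,-1],
    [[0.075,0.016,0],2,-1],
    [[0.1,0.022,0],3,-1],
    [[0.115,0.025,0],3.2,-1],
    [[0.115,0.025,0],3.2,-1]
  ]
}}

```text
time: 16.4
eef_pos: [586.6, 370.6, 140.7]
orientation: [[0.142, 0.99, -0.004], [0.99, -0.142, -0.002], [-0.002, -0.003, -1.0]]
force: [0.9, -0.2, -8.2]
opening: 0.181
```

```bash
python3 -c "
from h import *
go(571.1,375.2,75,-8.2); s=read_state();print(s['force'],s['opening'])
p=viewer.camera('scene');cv2.imwrite('pics/s6.png',cv2.resize(p['color'][180:430,260:500],None,fx=3,fy=2.4)[:,:,::-1])
"
```

```text
at [586.6 370.6 140.7] jaw -8.2 j6 30.7 shift mm [  2.5 -15.8  65.8] turn 0.0
[ 0.91415696 -0.20780257 -8.20140806] 0.18126986418206392
```

View pics/s6.png

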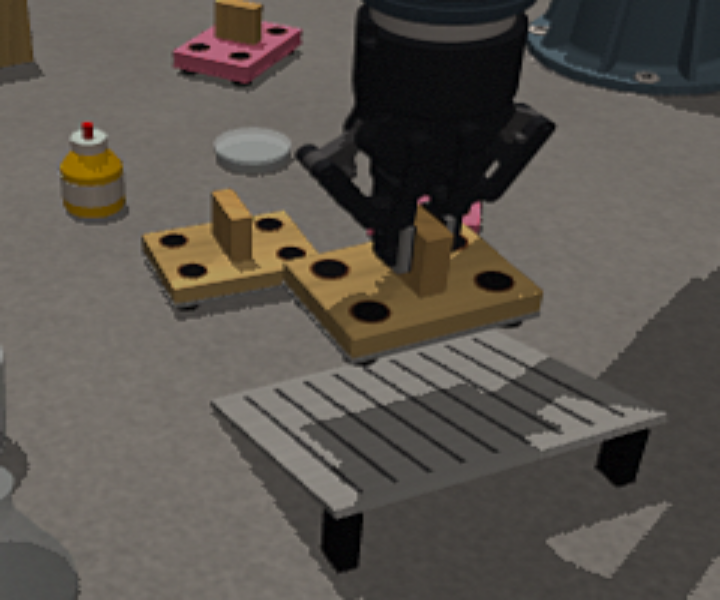

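The carrier hangs level, and A and the bottle stand undisturbed. I'll check where the carrier sits relative to the TCP before lowering.

```bash
python3 -c "
from h import *
s=read_state();print(s['eef_pos'])
p=viewer.camera('scene')
P=pts(p);d=p['depth']>0;c=p['color'][d].astype(int)
n=np.hypot(P[:,0]-586,P[:,1]-370)<90
w=n&(c[:,0]>c[:,2]+30)&(P[:,2]>120)
Q=P[w];h,e=np.histogram(Q[:,2],bins=range(120,230,3));print(dict(zip(e.tolist(),h.tolist())))
zt=e[h.argmax()]+1.5
T=Q[abs(Q[:,2]-zt)<4];print(np.median(T[:,2]),rect(T))
A=np.c_[T[:,:2],np.ones(len(T))];print('tilt',np.degrees(np.linalg.lstsq(A,T[:,2],rcond=None)[0][:2]))
H=Q[Q[:,2]>zt+38];print('tab',H.min(0),H.max(0))
k=P[n&(c.max(1)<60)&(P[:,2]>zt+3)&(P[:,2]<zt+38)];print('finger',k.min(0),k.mean(0),k.max(0))
"
```

```text
[586.83466441 369.81690754 141.23578015]
{120: 0, 123: 0, 126: 0, 129: 0, 132: 0, 135: 0, 138: 0, 141: 0, 144: 0, 147: 54, 150: 99, 153: 114, 156: 117, 159: 117, 162: 928, 165: 708, 168: 29, 171: 19, 174: 19, 177: 23, 180: 16, 183: 22, 186: 22, 189: 22, 192: 17, 195: 20, 198: 22, 201: 18, 204: 22, 207: 19, 210: 73, 213: 48, 216: 0, 219: 3, 222: 0, 225: 0}
164.77162346116484 (array([587.6, 371.5]), array([ 81.3, 110.9]), np.float32(-8.3))
tilt [-0.61688076 -1.42247194]
tab [558.19380119 361.89035877 201.5211063 ] [598.91764225 394.86278155 221.11968091]
finger [540.50157145 339.13074686 166.5002437 ] [596.4784448  374.94865281 185.96210719] [631.03801842 407.52771746 201.47693411]
```

Request:
{"op": "send_rows", "data": {
  "motion": [
    [[0.0,-0.008,0.01],0,-1],
    [[0.001,-0.0155,0.025],0,-1],
    [[0.001,-0.0155,0.045],0,-1],
    [[0.001,-0.0155,0.06],0,-1],
    [[0.001,-0.0155,0.071],0,-1],
    [[0.001,-0.0155,0.076],0,-1],
    [[0.001,-0.0155,0.077],0,-1],
    [[0.001,-0.0155,0.077],0,-1]
  ],
  "newtons": 25
}}

```text
time: 17.5
eef_pos: [573.3, 374.0, 66.8]
orientation: [[0.143, 0.99, 0.001], [0.99, -0.143, 0.0], [0.001, 0.001, -1.0]]
force: [-0.5, -0.5, -8.4]
opening: 0.179
```

Request:
{"op": "send_rows", "data": {
  "motion": [
    [[0,0,0.003],0,-1],
    [[0,0,0.006],0,-1],
    [[0,0,0.006],0,-1],
    [[0,0,0.006],0,-1]
  ]
}}

```text
time: 18.0
eef_pos: [572.7, 373.8, 60.1]
orientation: [[0.143, 0.99, -0.0], [0.99, -0.143, -0.0], [-0.0, -0.0, -1.0]]
force: [-0.5, 0.2, -9.1]
opening: 0.183
```

Request:
{"op": "send_rows", "data": {
  "motion": [
    [[0,0,0.001],0,-1],
    [[0,0,0.002],0,-1],
    [[0,0,0.003],0,-1],
    [[0,0,0.003],0,-1]
  ]
}}

```text
time: 18.5
eef_pos: [573.1, 373.9, 58.3]
orientation: [[0.143, 0.99, 0.001], [0.99, -0.143, 0.0], [0.0, 0.001, -1.0]]
force: [-2.9, -2.6, 0.9]
opening: 0.18
```

Request:
{"op": "send_rows", "data": {
  "motion": [
    [[-0.002,0,0.0015],0,-1],
    [[-0.003,0,0.0025],0,-1],
    [[-0.005,0,0.0035],0,-1],
    [[-0.005,0,0.0035],0,-1]
  ]
}}

```text
time: 19.0
eef_pos: [572.8, 370.1, 55.8]
orientation: [[0.143, 0.99, 0.002], [0.99, -0.143, 0.003], [0.003, 0.002, -1.0]]
force: [-4.8, -1.0, 7.4]
opening: 0.178
```

Request:
{"op": "send_rows", "data": {
  "motion": [
    [[-0.0015,0,0.001],0,-1],
    [[-0.0025,0,0.002],0,-1],
    [[-0.004,0,0.003],0,-1],
    [[-0.005,0,0.004],0,-1]
  ],
  "newtons": 20
}}

```text
time: 19.5
eef_pos: [572.1, 365.0, 52.1]
orientation: [[0.143, 0.99, 0.002], [0.99, -0.143, 0.002], [0.003, 0.002, -1.0]]
force: [-7.8, -0.7, 9.7]
opening: 0.177
```

```bash
python3 -c "
from h import *
s=read_state();print(s['eef_pos'],s['force'],s['torque'])
p=viewer.camera('scene');cv2.imwrite('pics/s7.png',cv2.resize(p['color'][220:430,300:500],None,fx=4,fy=2.8)[:,:,::-1])
P=pts(p);d=p['depth']>0;c=p['color'][d].astype(int)
n=np.hypot(P[:,0]-572,P[:,1]-370)<75
Q=P[n&(c[:,0]>c[:,2]+30)&(P[:,2]>55)&(P[:,2]<110)]
from numpy.linalg import lstsq
rng=np.random.default_rng(0);best=None
for _ in range(400):
    a=Q[rng.choice(len(Q),3)];N=np.cross(a[1]-a[0],a[2]-a[0]);N/=np.linalg.norm(N)+1e-9
    if abs(N[2])<.8: continue
    k=(abs((Q-a[0])@N)<2.5);
    if best is None or k.sum()>best.sum(): best=k
T=Q[best];A=np.c_[T[:,:2],np.ones(len(T))];g=lstsq(A,T[:,2],rcond=None)[0];print(len(T),'tilt',np.degrees(np.arctan(np.hypot(*g[:2]))),'dir',np.degrees(np.arctan2(g[1],g[0])),T.mean(0))
"
```

```text
[572.10813098 364.9823639   52.05850979] [-7.82857265 -0.7191635   9.69097235] [0.43147208 1.07225896 0.04753844]
1392 tilt 7.2455078533758295 dir 82.50347428741425 [579.6930874  379.55302426  77.66886537]
```

View pics/s7.png

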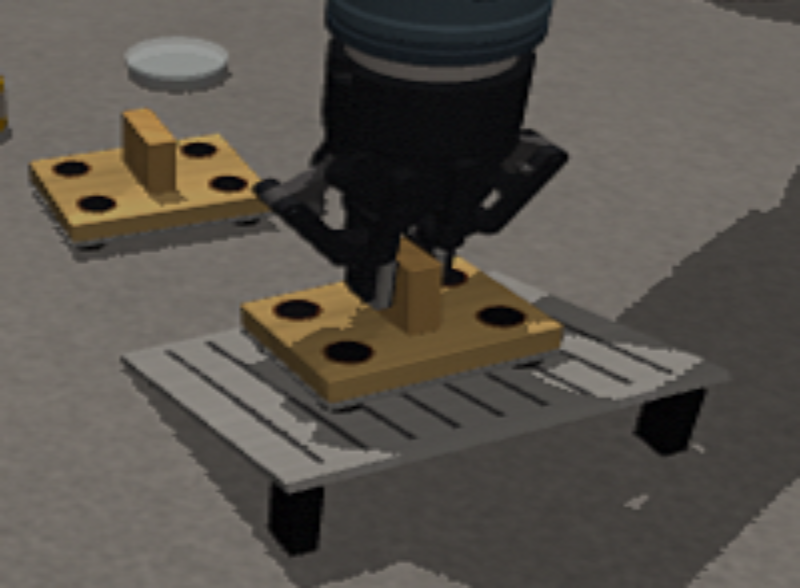

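It's pivoting in the pads as planned: tilt 7.2° in the right direction. Continuing along the arc.

Request:
{"op": "send_rows", "data": {
  "motion": [
    [[-0.0015,0,0.001],0,-1],
    [[-0.0025,0,0.002],0,-1],
    [[-0.004,0,0.003],0,-1],
    [[-0.005,0,0.004],0,-1]
  ]
}}

```text
time: 20.05
eef_pos: [571.4, 359.9, 47.7]
orientation: [[0.143, 0.99, 0.002], [0.99, -0.143, 0.002], [0.002, 0.002, -1.0]]
force: [-5.1, -1.3, 8.3]
opening: 0.18
```

Request:
{"op": "send_rows", "data": {
  "motion": [
    [[-0.0015,0,0.0015],0,-1],
    [[-0.0025,0,0.0025],0,-1],
    [[-0.004,0,0.0035],0,-1],
    [[-0.005,0,0.0045],0,-1]
  ]
}}

```text
time: 20.55
eef_pos: [570.6, 354.8, 42.5]
orientation: [[0.143, 0.99, 0.002], [0.99, -0.143, 0.002], [0.002, 0.002, -1.0]]
force: [-4.8, -0.7, 5.6]
opening: 0.182
```

```bash
cat > tilt.py <<'E'
from h import *
s=read_state();print(s['eef_pos'],s['force'],s['opening'])
p=viewer.camera('scene')
import sys
cv2.imwrite(sys.argv[1],cv2.resize(p['color'][220:430,300:500],None,fx=4,fy=2.8)[:,:,::-1])
P=pts(p);d=p['depth']>0;c=p['color'][d].astype(int)
n=np.hypot(P[:,0]-572,P[:,1]-370)<75
Q=P[n&(c[:,0]>c[:,2]+30)&(P[:,2]>40)&(P[:,2]<110)]
rng=np.random.default_rng(0);best=None
for _ in range(400):
    a=Q[rng.choice(len(Q),3)];N=np.cross(a[1]-a[0],a[2]-a[0]);N/=np.linalg.norm(N)+1e-9
    if abs(N[2])<.8: continue
    k=(abs((Q-a[0])@N)<2.5)
    if best is None or k.sum()>best.sum(): best=k
T=Q[best];A=np.c_[T[:,:2],np.ones(len(T))];g=np.linalg.lstsq(A,T[:,2],rcond=None)[0]
print(len(T),'tilt',np.degrees(np.arctan(np.hypot(*g[:2]))),'dir',np.degrees(np.arctan2(g[1],g[0])),'rect',rect(T))
print('plate top height over board plane (vertical, want ~32):',g[:2]@[571.4,377.3]+g[2]-40.3)
E
python3 tilt.py pics/s8.png
```

```text
[570.59063517 354.7903936   42.47439143] [-4.80592263 -0.7403517   5.60971986] 0.18197079950203643
1132 tilt 17.832992881951302 dir 82.12092465817884 rect (array([572.5, 368.5]), array([ 78. , 109.9]), np.float32(-8.5))
plate top height over board plane (vertical, want ~32): 31.78401494103801
```

View pics/s8.png

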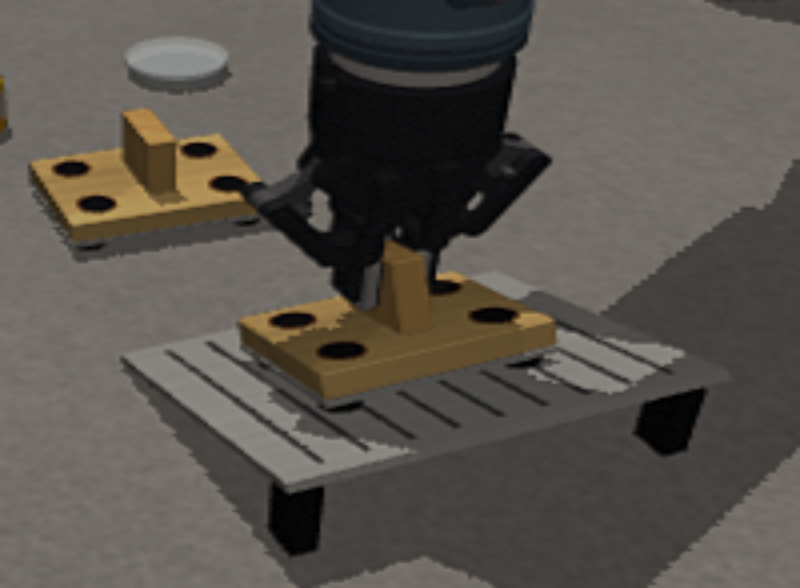

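Tilt is 17.8°, nearly flat. A little further, until the force rises.

Request:
{"op": "send_rows", "data": {
  "motion": [
    [[-0.001,0,0.001],0,-1],
    [[-0.0015,0,0.002],0,-1],
    [[-0.0015,0,0.0025],0,-1],
    [[-0.0015,0,0.0025],0,-1]
  ]
}}

```text
time: 21.1
eef_pos: [570.4, 353.5, 41.1]
orientation: [[0.143, 0.99, 0.002], [0.99, -0.143, 0.002], [0.002, 0.002, -1.0]]
force: [-7.5, -0.6, 13.7]
opening: 0.178
```

```bash
python3 tilt.py pics/s9.png
```

```text
[570.41306828 353.49166775  41.05109252] [-7.53776184 -0.58836029 13.68007563] 0.17822133746740043
1101 tilt 19.298997721261884 dir 82.23029727918512 rect (array([572.6, 367.6]), array([ 77.4, 111. ]), np.float32(-8.4))
plate top height over board plane (vertical, want ~32): 31.195364845241173
```

Request:
{"op": "send_rows", "data": {
  "motion": [
    [[0,-0.001,0.001],0,-1],
    [[0,-0.0015,0.001],0,-1],
    [[0,-0.0015,0.001],0,-1]
  ]
}}

```text
time: 21.52
eef_pos: [570.6, 353.5, 41.1]
orientation: [[0.143, 0.99, 0.005], [0.99, -0.143, 0.002], [0.003, 0.005, -1.0]]
force: [-4.0, -1.8, 15.7]
opening: 0.178
```

Four feet are loaded. Opening gradually.

Request:
{"op": "send_rows", "data": {
  "motion": [
    [[0,0,0],0,-0.58],
    [[0,0,0],0,-0.5],
    [[0,0,0],0,-0.4],
    [[0,0,0],0,-0.2],
    [[0,0,0],0,0.2],
    [[0,0,0],0,0.6],
    [[0,0,0],0,0.6]
  ]
}}

```text
time: 22.4
eef_pos: [568.2, 352.7, 37.6]
orientation: [[0.143, 0.99, 0.0], [0.99, -0.143, -0.0], [0.0, 0.0, -1.0]]
force: [1.0, -0.8, -0.4]
opening: 0.799
```

```bash
python3 tilt.py pics/s10.png
```

```text
[568.18534543 352.7082245   37.60467391] [ 0.97730415 -0.75210344 -0.38123516] 0.7987543864247805
1070 tilt 19.15556957136264 dir 81.93788108071558 rect (array([572.2, 368.4]), array([ 77.3, 111.1]), np.float32(-8.8))
plate top height over board plane (vertical, want ~32): 31.17770404429271
```

View pics/s10.png

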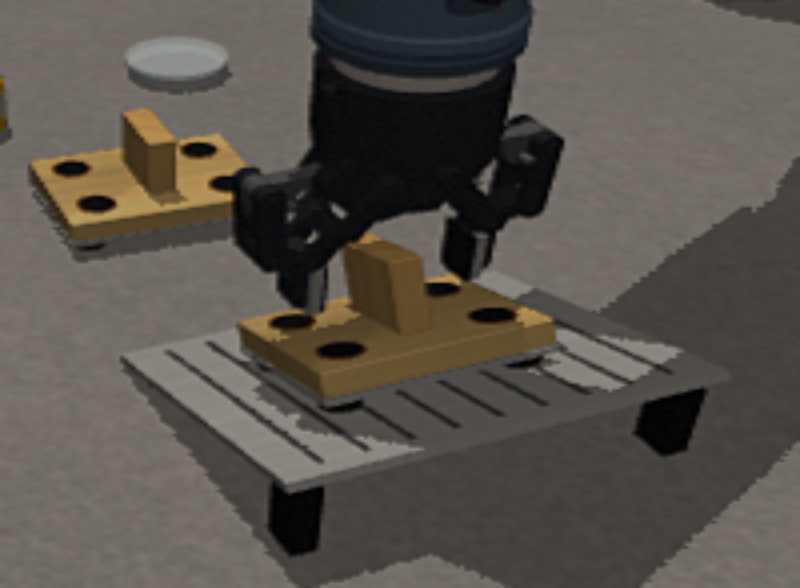

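Carrier B stays on the board with the fingers clear of tab (385,285). Retreating straight up, then back to one side for a top view.

Request:
{"op": "send_rows", "data": {
  "motion": [
    [[0,0,-0.015],0,0.6],
    [[0,0,-0.04],0,0.6],
    [[0,0,-0.08],0,0.6],
    [[0,0,-0.12],0,0.6],
    [[0,-0.05,-0.16],0,0.6],
    [[0,-0.11,-0.18],0,0.6],
    [[0,-0.17,-0.18],0,0.6],
    [[0,-0.22,-0.18],0,0.6]
  ]
}}

```text
time: 23.45
eef_pos: [348.6, 384.6, 219.4]
orientation: [[0.143, 0.99, 0.002], [0.99, -0.143, 0.002], [0.002, 0.002, -1.0]]
force: [0.1, 0.6, 0.6]
opening: 0.802
```

Request:
{"op": "send_rows", "data": {
  "motion": [
    [[0,-0.02,0],0,0.6],
    [[0,-0.02,0],0,0.6],
    [[0,-0.02,0],0,0.6],
    [[0,-0.02,0],0,0.6]
  ]
}}

```text
time: 23.95
eef_pos: [332.0, 386.8, 217.5]
orientation: [[0.145, 0.989, 0.0], [0.989, -0.145, -0.0], [-0.0, 0.0, -1.0]]
force: [-0.4, 0.9, 0.2]
opening: 0.802
```

```bash
python3 tilt.py pics/s11.png
python3 - <<'E'
from h import *
p=viewer.camera('top');cv2.imwrite('pics/t11.png',p['color'][:,:,::-1])
P=pts(p);d=p['depth']>0;c=p['color'][d].astype(int);w=(c[:,0]>c[:,2]+30)
n=np.hypot(P[:,0]-572,P[:,1]-370)<75
b=np.array([np.cos(np.radians(81.8)),np.sin(np.radians(81.8))])
yb=(P[:,:2]-[571.4,377.3])@b
hh=P[:,2]-(40.3+.364*yb)
T=P[n&w&(abs(hh-31)<6)];A=np.c_[T[:,:2],np.ones(len(T))];g=np.linalg.lstsq(A,T[:,2],rcond=None)[0]
print('B',len(T),rect(T),np.degrees(np.arctan(np.hypot(*g[:2]))),np.median(hh[n&w&(abs(hh-31)<6)]))
n=np.hypot(P[:,0]-562,P[:,1]-152)<75
T=P[n&w&(abs(P[:,2]-30)<5)];print('A',rect(T),np.median(T[:,2]))
r=viewer.cut_out(p,'dropper_bottle')[0];print('bottle',r['box'],rect(pts(p,r['pixels'])))
E
```

```text
[331.99995705 386.80833397 217.51260757] [-0.42716517  0.92967297  0.15282281] 0.8015517683156935
1111 tilt 19.165375180073728 dir 82.04123469308217 rect (array([572.8, 368.6]), array([ 77.7, 109.7]), np.float32(-8.5))
plate top height over board plane (vertical, want ~32): 31.178878872078556
B 2183 (array([572.6, 366. ]), array([ 77.5, 110.8]), np.float32(-7.3)) 19.846597943828563 31.883411525511256
A (array([562.4, 153.1]), array([ 80.9, 110.4]), np.float32(-12.5)) 30.02580441903796
bottle [313.6, 190.4, 24.3, 30.3] (array([594.7,   7.3]), array([46.8, 41.4]), np.float32(84.7))
```

View pics/t11.png

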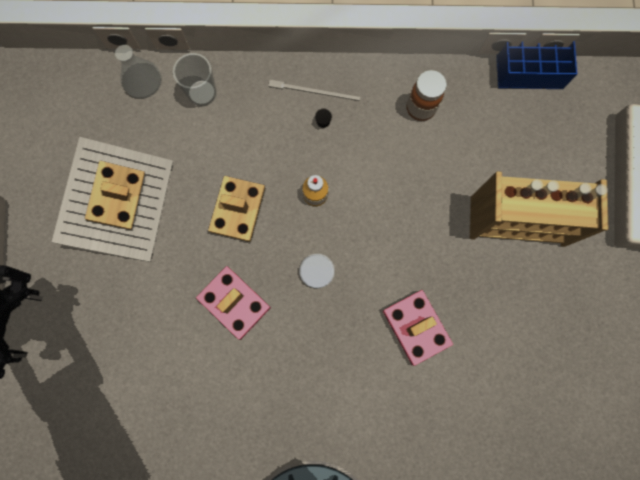

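View pics/s11.png

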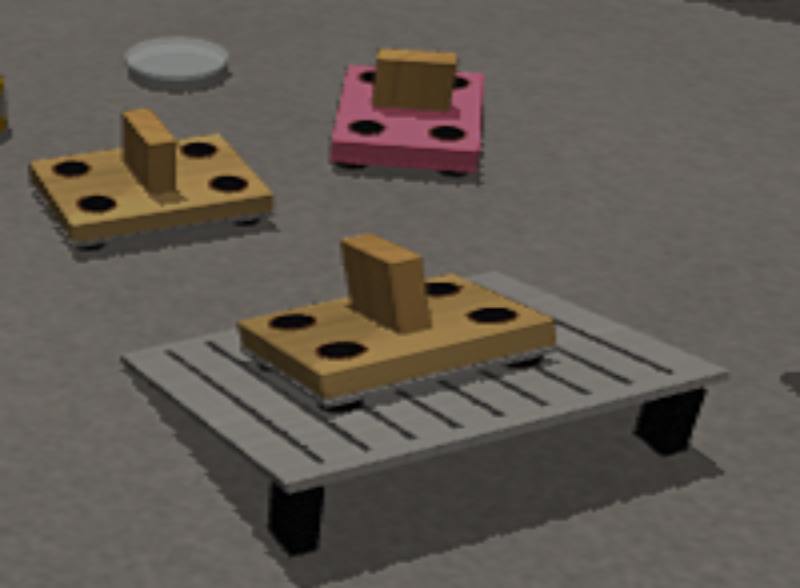

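The top view shows carrier B at (115,195), in the middle of the board (112,198), tilted 19.8° with its top plate 31.9 mm above the board (32 expected), so it sits flat and isn't creeping. A stands on the bench at (237,209), and the bottle is unmoved at (315,190). Handing in.

```bash
python3 -c "
from workcell import arm
print(arm.job_done())"
```

```text
the job is handed in; nothing more can be done
None
```

The gripping carrier now sits flat on the middle of the draining board, and the slick one stands on the bench. I handed the job in after about 24 s of robot time.

- **Drag test:** I gripped each carrier by its tab and dragged it about 8 cm towards the robot before lifting either.
    - **Left carrier:** it dragged with about 2.5–3.5 N while the gripper pressed down on it with about 5 N, so it is the slick one. That is above the stated 1.2–2 N, and I put the difference down to the pressing.
    - **Right carrier:** it dragged with about 6 N with only 1–2 N of pressing, so it is the one that grips.
- **Placing:** I carried the right-hand carrier over. Pressing its uphill feet onto the board made it turn in the pads until all four feet were down, and then I opened the gripper slowly.
- **Last checks:**
    - **On the board:** the carrier tilts 19.8° in the top camera and 19.2° in the scene camera; the board is 20°. Its top plate is about 31–32 mm above the board (32 expected), it is centred to within a few mm, and it did not move after release.
    - **Everything else:** the slick carrier stands flat on the bench. The bottle moved no more than the 1 mm measuring error. The arm is clear of everything.
- **What went wrong:** my first grasp closed on air above the left carrier's tab. The real finger ends sat about 39 mm behind the reported tool point, so I measured the offset in the images and gripped again lower. Nothing was disturbed.

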